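# Unhook the vial basket with the lifting fork and set it on the lift table

### The arm

A 6-joint arm with a two-finger parallel gripper is mounted at the origin on the work surface. World frame = base frame: x ahead of the robot, y to its left, z up, the work surface at z = 0. Lengths are in mm, angles in rad, forces in N, time in s.
With the tool pointing down it reaches from about 350 to 775 mm from the base axis. Payload 7.3 kg.
Tool frame: the origin (TCP) lies midway between the tips of the shut fingers; the grasp point (between the pads) lies 19 mm behind it; z points along the fingers, y is the line along which they close (so a half turn about z gives the same grasp; the last joint's range is limited). The gripper opens to 92 mm and grips with 3 to 60 N. Pads are 19 mm wide; open, the fingers measure 130 mm over their backs; the gripper's body (75 mm by 190 mm) begins 47 mm behind the grasp point.
Start: joints at [1.066, 0.342, 1.524, -0, 1.275, -0.146], TCP at [184.341, 491.593, 226.741] pointing down, gripper open.
Joint ranges: [-2.53, 2.53], [-0.77, 2.02], [0.04, 2.7], [-1, 4.14], [0.28, 2.66], [-3.11, 3.11]. Speed limits (rad/s): [2.57, 2.57, 3.14, 3.14, 3.14, 3.14].

### API

Orientations are given as [roll, pitch, yaw] about the fixed x, y, z axes, in that order (R = Rz(yaw) Ry(pitch) Rx(roll)).
In Python, from plant import bot gives the robot as it stands.
- The arm moves only by the tool jog_arm, never from a script. Its arguments are lists of equal length, an entry for each row: "dp": the shift along the tool's x, y, z in m, a list of three; "twist": the turn about the tool's z in degrees. A call has 1 to 10 rows; each row shifts and turns the commanded pose from where the row before left it, along the tool's axes as they then stand; what a row does not reach is not made up. A row lasts 1/8 s, in which the tool goes at most 62.5 mm and 10.7 degrees, less where a joint would pass 70% of its speed; a pose out of reach is approached as far as the arm can. A call is refused whole if a number of a shift passes 0.0625 or a number of a turn 10.7, either way. A call with a gripper value outside its range is refused whole. "jaw" is the finger opening in m, from 0 to 0.0918, set as the call begins (left out, the last holds). The fingers move at their own pace and stop on an object; the grip force is fixed at half the most. Time passes only in rows, so rows that do not move let the fingers close. It gives the time, the measured TCP pose, the force, the opening and the grip force at its end, in the units of the state.
- bot.get_obs(): the state, without advancing time (a new reading comes with each control period).
- bot.capture(name): name is "side" or "top" or "wrist"; returns the picture (384x512x3 uint8, blue, green, red); there is no depth.
- bot.camera_params(name): a dict with "fx", "fy", "cx", "cy" (pixels), "R" (3x3) and "t" (3): a world point X has camera coordinates R X + t. Camera axes: x right, y down, z forward; pixel columns grow to the right and rows downward; lengths in mm; the calibration is good to about 2 mm. A picture is of the moment at which its call begins: read the wrist's pose just before it. camera_params takes no time and is no camera call; for the wrist camera it gives the pose at the moment of the call.
- bot.close_job(): hands the job in; it is judged then, once.
Trained networks look in the newest picture that a camera, given by its name, has taken for a name from the list of things; names that differ only in an ending like _2 or _b are one class to them, and where a whole thing is asked for, a point or a joint stands for the part that bears it (a point fixed in the world has none). Each returns a list of dicts, best first, with "confidence" (0 to 1); they miss things now and then, are a little off and sometimes report something else, mostly with a low value. They report only what shows in the picture. A call takes as long as a camera call. They do not tell look-alikes from the thing itself.
- bot.find_in(camera, label): "bbox" ([centre column, centre row, width, height] in pixels, round what is visible of it).
- bot.masks_of(camera, label): "pixels" (384x512 bool, what is visible of it) and "bbox" ([centre column, centre row, width, height] in pixels, round what is visible of it).
The state is a dict: "time": time; "joint_positions": joint angles; "dq": joint speeds; "tau": joint torques, N m; "tool_pos": TCP position; "tcp_rot": TCP orientation; "contact_force": force on the tool from outside, world axes, zero at the start; "moment": the same for the moment, N m; "grip_width": finger opening in mm; "finger_force": force on a finger pad.
Only numpy, scipy, OpenCV 4.12 (cv2) and the standard library are available. Lean on these libraries where they do the work, as an engineer would, in place of code of your own. Each camera call takes 0.05 s, during which the arm holds its last target. There are 200 camera calls.

### The job

Pick up the upright lifting fork by its black grip and use it, not the gripper itself, to take the vial basket off the drying stand: prongs under the strap, straight up past the hook's upturned tip, then away. Set the basket down gently and level in the middle of the lift table's plate, inside the rim; the plate's height changes from day to day, so feel for it. Then draw the fork out and stand it upright on the bench again, keeping the basket upright throughout, never yanking it against the hook, and leaving the other things on the bench where they are.

Things in the scene. Friction and masses are not known exactly. Their poses are not given: they have to be found in the camera images.
- lifter: steel lifting fork standing by itself on the bench, 148 mm high, 0.22 kg. Origin: underside of the foot, below the shaft; x along the prongs, z up. Two prongs, 8 mm wide and 8 mm thick (z 0 to 8 mm), centred at y = -20 and +20 mm (gap 32 mm), run from x = -30 to +70 mm; over x = 62 to 70 mm their ends turn up to z = 33 mm. A crossbar joins them at x = -8 to +8 mm; the gap in front of it is open
- load (a point): where a load sits well on the lifter: top of the prongs, midway between them, at [42, 0, 8] mm of the lifter (12 mm either way in x is fine)
- grip (a point): centre of the lifter's black square grip (24 x 24 mm, 50 mm high) on top of its 12 mm shaft, at [0, 0, 123] mm of the lifter
- basket: steel tray with six capped amber vials, 80 (x) x 110 (y) mm, walls 38 mm high; vial tops at 66 mm in the middle pair (y = 0), at 88 mm in the pairs at y = -34 and +34 mm (28 mm thick); 0.34 to 0.53 kg. Origin: centre of its underside; z up. A rigid strap 14 mm wide (x) and 5 mm thick runs along y over the middle; its uprights stand at y = -53 and +53 mm.
- strap (a point): middle of the underside of the basket's strap, 135 mm above the basket's origin; it hangs on the hook by this point, level, with the stand's yaw. The fork's upturned ends need to pass between it and the outer vial tops, 47 mm lower
- hookstand: fixed drying stand. Origin: on the bench below the hook's saddle; the hook points to its -x, its 173 mm high post is at x = +75 mm. Base plate x = -55 to +95 mm, y = -60 to +60 mm, 10 mm thick. A flat arm 12 mm wide (y) and 8 mm thick runs from the post to the tip, top at z = 155 mm; the tip turns up at x = -27 to -17 mm, to z = 195 mm
- saddle (a point): top of the hook's arm where the strap rests, 155 mm above the bench
- hook_tip (a point): top of the hook's upturned tip, 40 mm above the saddle. The arm runs over the middle vials, so the basket can rise only about 61 mm before they meet the arm's underside
- jack: fixed lift table. Origin: on the bench below its centre; z up. Foot 110 (x) x 140 (y) mm. Its level aluminium plate, centred over the foot with the same yaw, is 120 (x) x 150 (y) mm inside a 3 mm rim that stands 8 mm above the plate. The plate's upper face is 25 to 75 mm above the bench: this height is not reported and has to be felt or seen. The plate does not give
- jar: amber glass jar, 66 mm wide, 85 mm high; origin at the centre of its underside; a bystander, leave it
- beaker: open glass beaker, 68 mm wide, 85 mm high; origin at the centre of its underside; a bystander, leave it
- vial_rack: white vial rack with small vials, 75 x 120 mm, 72 mm high; origin at the centre of its underside; a bystander, leave it
- spatula: lying spatula, 170 mm long; origin at the centre of its underside; a bystander, leave it
- wash_bottle: white wash bottle with red cap, 64 mm wide, 172 mm high; origin at the centre of its underside; a bystander, leave it
- bin: clear open bin, 130 x 100 mm, 60 mm high; origin at the centre of its underside; a bystander, leave it
Mind the look-alikes: they are no part of the job. What is shaped like the lifter but green or pink is not meant.

How it is judged:
By the outcome, as a careful person would: the job done as asked, in the order asked, and still so for the second after the job is handed in, with the robot touching nothing.
It also fails if it takes over 64 s, if anything falls off the work surface, if the arm or the gripper's body presses on something with over 40 N, if the wrist force passes 120 N, or if a joint passes its speed limit or range.

## Working session

There is one attempt and no reset: what is moved stays moved. The work goes in short steps, Python scripts to look and compute and a tool call to move; the robot and the scene stay as the last step left them, time stands still between calls to the robot, and variables do not carry over. Pictures are saved under pics/ and viewed, at most 12 in all, crops included, and the job is handed in when it is done.

Besides the shell and the picture viewer there is one more tool, called after ">>>" as name(argument=value, ...), one argument or row to a line, values as JSON. jog_arm: Moves the arm, as the interface text tells. Its arguments: {"type":"object","properties":{"dp":{"type":"array"},"twist":{"type":"array"},"jaw":{"type":"number"}},"required":["dp","twist"]}

```bash
mkdir -p pics; cat > h.py <<'E'
import numpy as np, cv2
from plant import bot
def ray(P,u,v):
    R=np.array(P["R"]);t=np.array(P["t"]).ravel()
    c=-R.T@t; d=R.T@np.array([(u-P["cx"])/P["fx"],(v-P["cy"])/P["fy"],1]); return c,d
def atz(P,u,v,z):
    c,d=ray(P,u,v); return c+d*(z-c[2])/d[2]
def proj(P,X):
    q=np.array(P["R"])@np.array(X,float)+np.array(P["t"]).ravel()
    return np.array([P["fx"]*q[0]/q[2]+P["cx"],P["fy"]*q[1]/q[2]+P["cy"]])
E
python3 - <<'E'
from h import *
a=bot.capture("top");b=bot.capture("side")
cv2.imwrite("pics/top.png",cv2.resize(a,(800,600)));cv2.imwrite("pics/side.png",cv2.resize(b,(800,600)))
np.save("top.npy",a);np.save("side.npy",b)
for c in("top","side"):
    P=bot.camera_params(c);print(c,P)
    for l in("lifter","basket","hookstand","jack"):
        for d in bot.find_in(c,l)[:4]:print(l,np.round(d["bbox"],1),round(d["confidence"],2))
o=bot.get_obs();print(o["time"],o["tool_pos"],o["tcp_rot"])
E
```

```text
top {'fx': 362.5884382081881, 'fy': 362.5884382081881, 'cx': 252.0939394212076, 'cy': 192.12841492589186, 'R': array([[ 0.02486714, -0.9996152 , -0.01229103],
       [-0.99873163, -0.02430296, -0.04409648],
       [ 0.0437808 ,  0.013372  , -0.99895167]]), 't': array([   2.6388472 ,  522.83645894, 1266.45518526])}
lifter [289.8 246.6  24.7  15.7] 0.72
lifter [151.  187.8  20.4  28.5] 0.69
lifter [247.2 214.3  16.5  25.5] 0.67
lifter [206.6 155.8  34.9  50.9] 0.49
basket [197.2 164.3  41.5  27.5] 0.96
hookstand [205.4 155.7  42.5  49.8] 0.94
side {'fx': 496.6602827476145, 'fy': 496.6602827476145, 'cx': 253.40924705737294, 'cy': 191.05064438525937, 'R': array([[ 0.70562706, -0.70856848, -0.0046009 ],
       [-0.50270153, -0.49601753, -0.7079956 ],
       [ 0.49938124,  0.50189373, -0.70620185]]), 't': array([-389.06621027,  350.21080521, 1512.27112916])}
lifter [185.2 156.7  25.2  37.6] 0.89
lifter [227.6 212.5  29.6  36.2] 0.82
basket [231.8 162.8  32.9  46.4] 0.82
hookstand [237.3 164.2  44.4  60.3] 0.88
jack [315.2 243.1  47.6  25.8] 0.79
0.5 [184.35862472 491.59827003 226.74376095] [3.14146253e+00 4.14660944e-05 2.78281379e+00]
```

View pics/top.png

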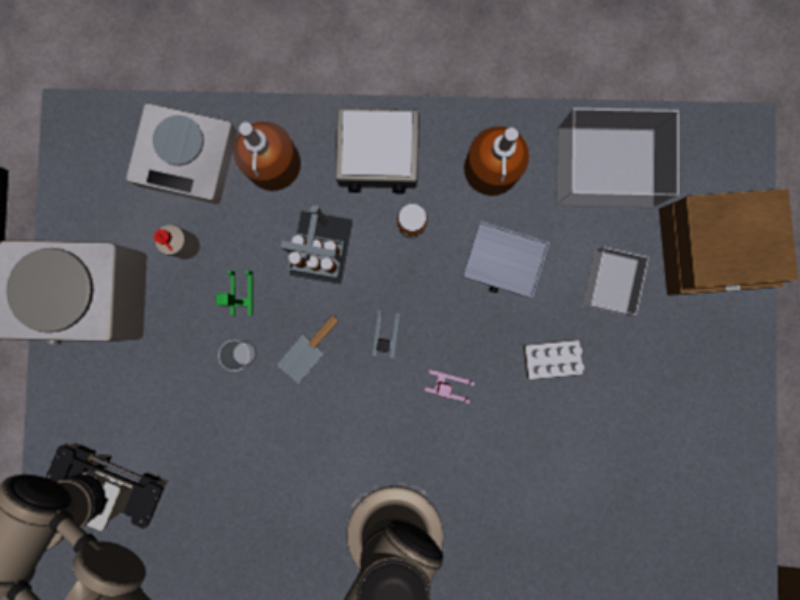

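View pics/side.png

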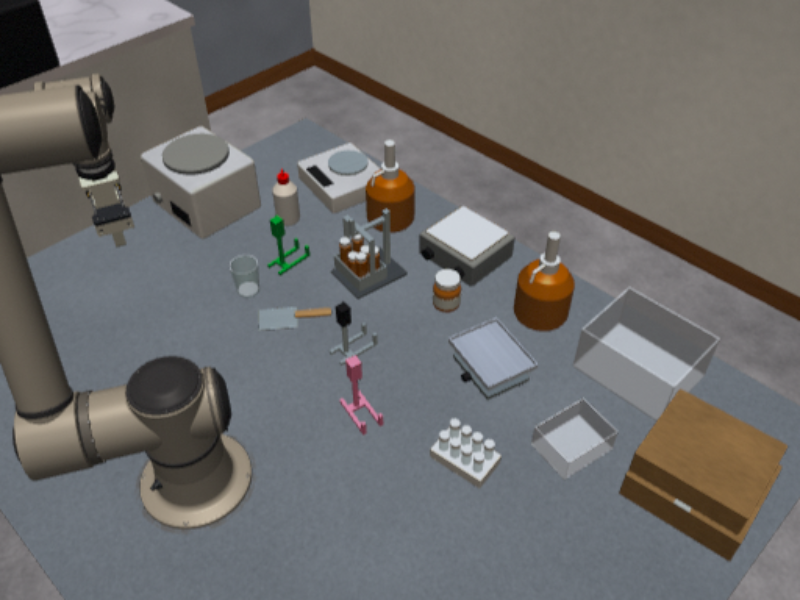

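Fork candidates (800-px top view) are grey with a black grip at (384,335), green at (236,293) and pink at (448,386). The grey one fits the description. The hook stand is at about (318,245) with the hook pointing toward the robot, and the jack is at (507,262). I'll confirm in a crop and measure.

```bash
python3 - <<'E'
from h import *
a=np.load("top.npy")
cv2.imwrite("pics/crop.png",cv2.resize(a[120:240,178:358],(800,533),interpolation=cv2.INTER_CUBIC))
for l in("lifter","basket","hookstand","jack"):
    for c in("top","side"):
        for d in bot.masks_of(c,l)[:3]:
            m=d["pixels"].astype(np.uint8);r=cv2.minAreaRect(np.argwhere(m)[:,::-1].astype(np.float32))
            print(l,c,round(d["confidence"],2),np.round(d["bbox"]),m.sum(),np.round(cv2.boxPoints(r),1).tolist())
E
```

```text
lifter top 0.84 [151. 190.  20.  32.] 271 [[139.0, 173.0], [161.0, 173.0], [161.0, 201.0], [139.0, 201.0]]
lifter top 0.76 [289. 249.  20.  14.] 116 [[276.6000061035156, 250.5], [280.20001220703125, 238.5], [302.20001220703125, 245.0], [298.70001220703125, 257.0]]
lifter top 0.62 [246. 214.  16.  26.] 212 [[238.3000030517578, 226.8000030517578], [242.0, 199.6999969482422], [255.6999969482422, 201.60000610351562], [252.0, 228.60000610351562]]
lifter side 0.87 [228. 214.  32.  39.] 440 [[197.89999389648438, 212.10000610351562], [219.1999969482422, 192.0], [243.5, 217.6999969482422], [222.1999969482422, 237.89999389648438]]
lifter side 0.66 [187. 157.  23.  38.] 288 [[158.0, 154.1999969482422], [176.89999389648438, 137.5], [198.60000610351562, 161.89999389648438], [179.6999969482422, 178.6999969482422]]
lifter side 0.65 [235. 253.  32.  51.] 450 [[208.10000610351562, 235.39999389648438], [228.39999389648438, 227.0], [247.0, 272.20001220703125], [226.6999969482422, 280.6000061035156]]
basket top 0.81 [202. 164.  43.  27.] 756 [[178.39999389648438, 171.6999969482422], [182.3000030517578, 
[... 485 characters left out ...]
], [222.5, 136.5], [255.0, 169.0], [234.0, 190.0]]
hookstand side 0.71 [235. 164.  46.  59.] 595 [[204.1999969482422, 148.60000610351562], [248.3000030517578, 133.89999389648438], [263.6000061035156, 179.8000030517578], [219.5, 194.5]]
jack top 0.33 [356. 228.  40.  26.] 816 [[333.8999938964844, 220.6999969482422], [371.3999938964844, 217.0], [373.6000061035156, 239.10000610351562], [336.1000061035156, 242.89999389648438]]
jack side 0.62 [314. 242.  51.  29.] 201 [[285.5, 246.5], [291.1000061035156, 227.6999969482422], [337.5, 241.39999389648438], [331.8999938964844, 260.20001220703125]]
jack side 0.52 [154. 176.  19.  31.] 411 [[147.0, 164.0], [165.0, 164.0], [165.0, 190.0], [147.0, 190.0]]
```

View pics/crop.png

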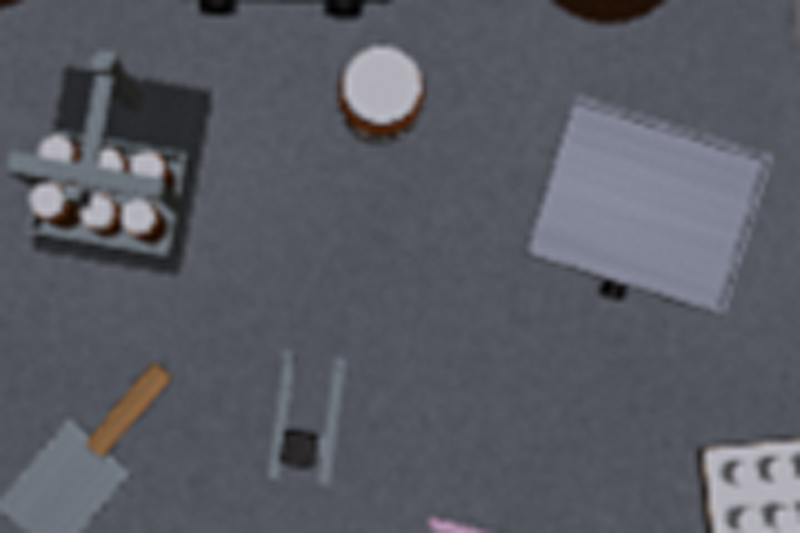

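Confirmed: the grey fork with the black grip is at crop (300,448), prongs pointing up in the image. The hook stand is at about (120,165) and the jack plate at (650,205). Next I'll fit poses from these points.

```bash
cat >> h.py <<'E'
from scipy.optimize import least_squares
def fit(P,px,X,x0,free_h=False):
    px=np.array(px,float);X=np.array(X,float)
    def f(p):
        c,s=np.cos(p[2]),np.sin(p[2]);h=p[3] if free_h else 0
        return np.concatenate([proj(P,[p[0]+c*x-s*y,p[1]+s*x+c*y,z+h])-q for (x,y,z),q in zip(X,px)])
    r=least_squares(f,x0,x_scale=[10,10,.1]+[10]*free_h); return np.round(r.x,3),np.round(r.fun,1)
E
python3 - <<'E'
from h import *
P=bot.camera_params("top")
f=lambda L:[(178+x/4.4444-.39,120+y/4.4444-.39) for x,y in L]
print("cam",-np.array(P["R"]).T@P["t"])
print("lifter",fit(P,f([(288,352),(341,360),(274,478),(326,484),(300,448)]),[(66,20,33),(66,-20,33),(-30,20,4),(-30,-20,4),(0,0,140)],[450,30,0]))
print("stand",fit(P,f([(66,68),(211,92),(180,272),(10,165),(163,186),(105,60)]),[(95,60,10),(95,-60,10),(-55,-60,10),(0,55,160),(0,-55,160),(75,0,173)],[650,200,0]))
J=f([(580,97),(772,155),(725,312),(530,252)]);JX=[(63,78,8),(63,-78,8),(-63,-78,8),(-63,78,8)]
print("jack",fit(P,J,JX,[650,-250,0,50],True))
S=bot.camera_params("side");b=np.load("side.npy")
g=lambda u,v:(u*.64,v*.64)
# plate outer corners in side view (800px)
print("jack side",fit(S,[g(494,320),g(537,362),g(490,386),g(449,345)],JX,[650,-250,0,50],True))
E
```

```text
cam [ 466.66126733   -1.59072959 1288.21519698]
lifter (array([ 4.27575e+02,  3.39430e+01, -9.80000e-02]), array([ 0.2,  0.7, -0.3,  0.3,  0.3, -0.5, -0.2, -0.4, -0.1, -0.2]))
stand (array([ 6.18493e+02,  1.87672e+02, -1.34000e-01]), array([-0.4,  0.2,  0.2,  0. ,  0.3,  1.1,  0.2, -1.3,  0.4, -0.6, -0.6,
        0.7]))
jack (array([ 6.18507e+02, -2.29935e+02, -2.78000e-01,  3.95860e+01]), array([-0.3, -0.1,  0.1,  0.2,  0. , -0.1,  0.2, -0.1]))
jack side (array([ 6.65597e+02, -1.93891e+02, -2.11000e-01, -2.28110e+01]), array([-0.7,  0.3, -0.6,  0.5,  1. ,  0.7,  0.3, -1.7]))
```

>>> jog_arm(
  dp=[
    [0, 0, 0],
    [0, 0, 0],
    [0, 0, 0],
    [0, 0, 0],
    [0, 0, 0],
    [0, 0, 0],
    [0, 0, 0],
  ],
  twist=[10.7, 10.7, 10.7, 10.7, 10.7, 10.7, 10.7],
  jaw=0.09,
)

```text
time: 1.78
tool_pos: [184.3, 491.6, 226.7]
tcp_rot: [3.142, -0.0, 1.469]
contact_force: [-0.1, 1.0, 0.2]
grip_width: 90.0
finger_force: 0.0
```

>>> jog_arm(
  dp=[
    [-0.0433, 0.0286, 0],
    [-0.0433, 0.0286, 0],
    [-0.0433, 0.0286, 0],
    [-0.0433, 0.0286, 0],
    [-0.0433, 0.0286, 0],
    [-0.0433, 0.0286, 0],
    [-0.0433, 0.0286, 0],
    [-0.0433, 0.0286, 0],
    [-0.0433, 0.0286, 0],
    [-0.0433, 0.0286, 0],
  ],
  twist=[0, 0, 0, 0, 0, 0, 0, 0, 0, 0],
)

```text
time: 3.02
tool_pos: [428.5, 31.7, 227.0]
tcp_rot: [3.141, -0.0, 1.475]
contact_force: [1.0, 1.0, -0.9]
grip_width: 89.9
finger_force: 0.0
```

>>> jog_arm(
  dp=[
    [0, 0, 0],
    [0, 0, 0],
  ],
  twist=[0, 0],
)

```text
time: 3.28
tool_pos: [427.4, 33.7, 226.5]
tcp_rot: [-3.141, -0.001, 1.475]
contact_force: [0.8, -0.4, 0.4]
grip_width: 90.1
finger_force: 0.0
```

```bash
python3 - <<'E'
from h import *
o=bot.get_obs();P=bot.camera_params("wrist");w=bot.capture("wrist");cv2.imwrite("pics/w1.png",w);np.save("w1.npy",w)
import pickle;pickle.dump(P,open("w1.pkl","wb"))
print(o["time"],np.round(o["tool_pos"],1),np.round(o["tcp_rot"],3),o["grip_width"],np.round(o["contact_force"],2))
def L(x,y,z,p=(427.6,33.9,-.098)):
    c,s=np.cos(p[2]),np.sin(p[2]);return proj(P,[p[0]+c*x-s*y,p[1]+s*x+c*y,z])
for q in [(66,20,33),(66,-20,33),(-30,20,8),(-30,-20,8),(12,12,148),(12,-12,148),(-12,12,148),(-12,-12,148)]:print(q,np.round(L(*q)))
E
```

```text
3.275 [427.4  33.7 226.5] [-3.141e+00 -1.000e-03  1.475e+00] 90.12510272419719 [ 0.75 -0.41  0.45]
(66, 20, 33) [314. 152.]
(66, -20, 33) [312. 186.]
(-30, 20, 8) [232. 149.]
(-30, -20, 8) [232. 180.]
(12, 12, 148) [272. 185.]
(12, -12, 148) [271. 213.]
(-12, 12, 148) [242. 185.]
(-12, -12, 148) [242. 213.]
```

View pics/w1.png

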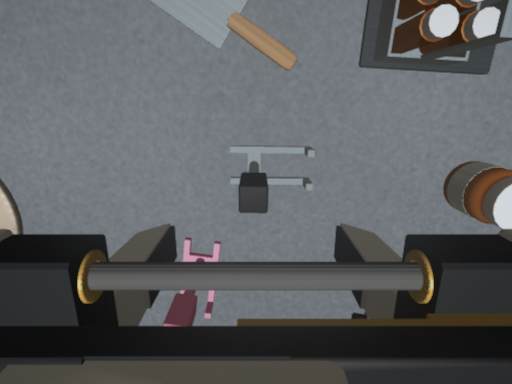

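The wrist view shows the fork's black grip top at about (254,197) and prong tips at (312,152) and (309,186). This agrees with the fit to about 2 mm. Descending to grasp.

>>> jog_arm(
  dp=[
    [0.001, -0.002, 0.03],
    [0, 0, 0.03],
    [0, 0, 0.03],
    [0, 0, 0.02],
    [0, 0, 0.0125],
    [0, 0, 0],
  ],
  twist=[0, 0, 0, 0, 0, 0],
)

```text
time: 4.08
tool_pos: [425.4, 35.3, 103.9]
tcp_rot: [-3.14, -0.0, 1.477]
contact_force: [-0.8, 0.3, -0.0]
grip_width: 90.2
finger_force: 0.0
```

>>> jog_arm(
  dp=[
    [0, 0, 0],
    [0, 0, 0],
    [0, 0, 0],
    [0, 0, 0],
    [0, 0, 0],
    [0, 0, 0],
    [0, 0, 0],
    [0, 0, 0],
  ],
  twist=[0, 0, 0, 0, 0, 0, 0, 0],
  jaw=0.015,
)

```text
time: 5.08
tool_pos: [425.8, 34.6, 104.1]
tcp_rot: [-3.141, -0.0, 1.476]
contact_force: [-0.4, 0.6, -1.6]
grip_width: 23.9
finger_force: 29.9
```

>>> jog_arm(
  dp=[
    [0, 0, -0.02],
    [0, 0, -0.035],
    [0, 0, -0.035],
    [0, 0, -0.025],
    [0.0294, 0.0046, 0],
    [0.0294, 0.0046, 0],
    [0.0294, 0.0046, 0],
    [0.0294, 0.0046, 0],
    [0.0294, 0.0046, 0],
    [0.0294, 0.0046, 0],
  ],
  twist=[0, 0, 0, 0, 0, 0, 0, 0, 0, 2.2],
)

```text
time: 6.32
tool_pos: [470.0, 208.4, 218.7]
tcp_rot: [-3.141, 0.0, 1.436]
contact_force: [-0.6, -0.6, -1.8]
grip_width: 23.8
finger_force: 30.0
```

>>> jog_arm(
  dp=[
    [0, 0, 0],
    [0, 0, 0],
  ],
  twist=[0, 0],
)

```text
time: 6.58
tool_pos: [469.7, 207.1, 218.7]
tcp_rot: [-3.14, 0.001, 1.438]
contact_force: [0.3, 0.4, -2.6]
grip_width: 23.9
finger_force: 30.0
```

```bash
python3 - <<'E'
from h import *
import pickle
o=bot.get_obs();P=bot.camera_params("wrist");w=bot.capture("wrist");np.save("w2.npy",w)
pickle.dump(P,open("w2.pkl","wb"))
t=bot.capture("top");T=bot.camera_params("top");np.save("t2.npy",t)
s=bot.capture("side");np.save("s2.npy",s)
c=cv2.resize(s[115:235,160:280],(480,480),interpolation=cv2.INTER_CUBIC)
cv2.imwrite("pics/w2.png",np.hstack([cv2.resize(w,(512,384)),c[:384,:280]]))
print(o["time"],np.round(o["tool_pos"],1),np.round(o["tcp_rot"],3),o["grip_width"],np.round(o["contact_force"],2))
def L(x,y,z,p=(618.5,187.7,-.134)):
    c,s=np.cos(p[2]),np.sin(p[2]);return proj(P,[p[0]+c*x-s*y,p[1]+s*x+c*y,z])
for q in [(-7,-53,160),(-7,53,160),(-27,6,195),(-27,-6,195),(-55,60,10),(-55,-60,10),(-40,-55,58),(-40,55,58)]:print(q,np.round(L(*q)))
E
```

```text
6.575 [469.7 207.1 218.7] [-3.140e+00  1.000e-03  1.438e+00] 23.857039595948486 [ 0.26  0.4  -2.58]
(-7, -53, 160) [436. 269.]
(-7, 53, 160) [462. 135.]
(-27, 6, 195) [452. 216.]
(-27, -6, 195) [448. 233.]
(-55, 60, 10) [338. 115.]
(-55, -60, 10) [331. 212.]
(-40, -55, 58) [355. 223.]
(-40, 55, 58) [365. 122.]
```

View pics/w2.png

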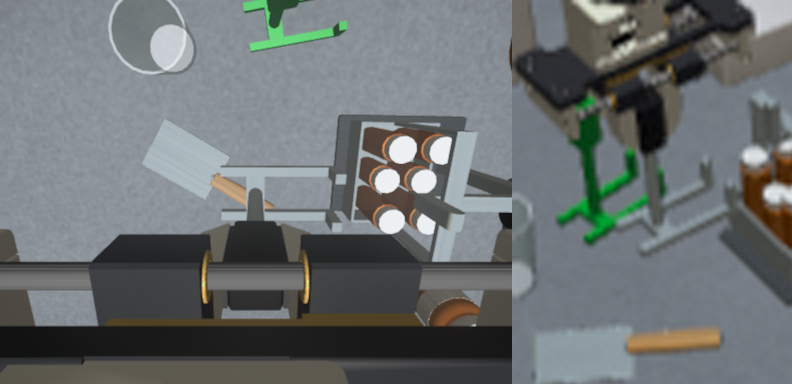

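```bash
python3 - <<'E'
from h import *
import pickle
P=pickle.load(open("w2.pkl","rb"));w=np.load("w2.npy")
print(fit(P,[(339,115),(458,133),(437,265)],[(-55,60,10),(-7,55,160),(-7,-55,160)],[618,187,-.13]))
p=(469.7,207.1,1.438-np.pi/2)
def L(x,y,z):
    c,s=np.cos(p[2]),np.sin(p[2]);return proj(P,[p[0]+c*x-s*y,p[1]+s*x+c*y,z+114.7])
for q in [(-30,24,8),(-30,-16,8),(62,24,33),(62,16,33),(62,-16,33),(62,-24,33),(70,24,33)]:print(q,np.round(L(*q)))
cv2.imwrite("pics/w2c.png",cv2.resize(w[100:290,205:512],(790,489),interpolation=cv2.INTER_CUBIC))
E
```

```text
(array([ 6.18045e+02,  1.89503e+02, -1.10000e-01]), array([-2.9, -0.1,  1.7, -3.5, -0. ,  4.9]))
(-30, 24, 8) [221. 166.]
(-30, -16, 8) [222. 210.]
(62, 24, 33) [338. 172.]
(62, 16, 33) [337. 182.]
(62, -16, 33) [334. 221.]
(62, -24, 33) [333. 230.]
(70, 24, 33) [348. 172.]
```

View pics/w2c.png

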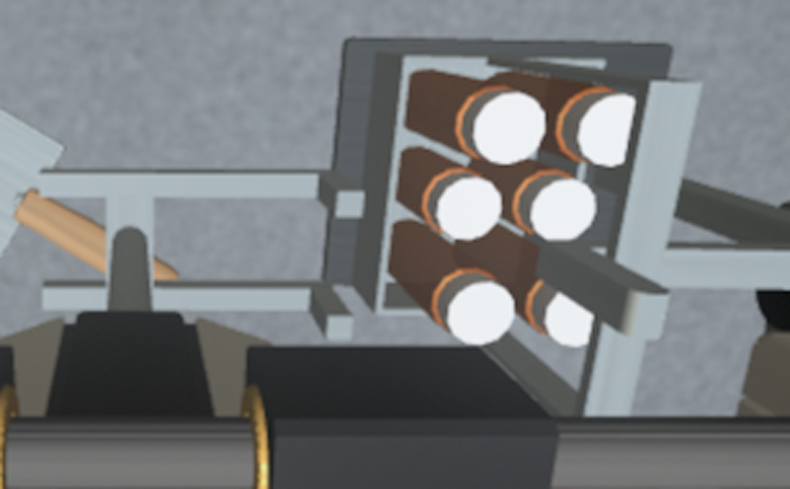

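The wrist view shows prong tips at full-image (341,179) and (337,227), strap end at (458,132), and hook tip at (450,222). Fork and stand line up to about 2 mm, so I'll insert at foot height 115.

>>> jog_arm(
  dp=[
    [0.003, 0.015, 0],
    [0, 0.018, 0],
    [0, 0.018, 0],
    [0, 0.018, 0],
    [0, 0.018, 0],
    [0, 0.012, 0],
    [0, 0.006, 0],
    [0, 0, 0],
    [0, 0, 0],
  ],
  twist=[0, 0, 0, 0, 0, 0, 0, 0, 0],
)

```text
time: 7.85
tool_pos: [574.2, 196.6, 219.3]
tcp_rot: [-3.141, -0.0, 1.437]
contact_force: [-0.9, 0.4, -2.8]
grip_width: 23.9
finger_force: 30.0
```

```bash
python3 - <<'E'
from h import *
import pickle
o=bot.get_obs();P=bot.camera_params("wrist");w=bot.capture("wrist");np.save("w3.npy",w)
s=bot.capture("side");c=cv2.resize(s[110:200,190:280],(384,384),interpolation=cv2.INTER_CUBIC)
cv2.imwrite("pics/w3.png",np.hstack([w[:,112:],c]))
print(o["time"],np.round(o["tool_pos"],1),np.round(o["tcp_rot"],3),o["grip_width"],np.round(o["contact_force"],2),np.round(o["moment"],3))
E
```

```text
7.85 [574.2 196.6 219.3] [-3.141 -0.     1.437] 23.870302889974155 [-0.91  0.42 -2.75] [-0.09   0.073 -0.007]
```

View pics/w3.png

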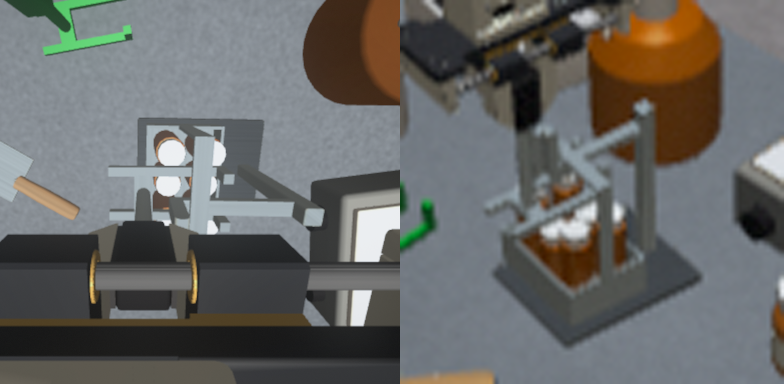

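The wrist view shows both prongs (rows ~170 and ~212) under the strap at column ~203, with the tips past it. There is no contact force, so I'll lift gently.

>>> jog_arm(
  dp=[
    [0, 0, -0.01],
    [0, 0, -0.012],
    [0, 0, -0.004],
    [0, 0, -0.003],
    [0, 0, -0.003],
    [0, 0, -0.003],
    [0, 0, -0.003],
    [0, 0, 0],
  ],
  twist=[0, 0, 0, 0, 0, 0, 0, 0],
)

```text
time: 8.95
tool_pos: [574.6, 196.5, 257.1]
tcp_rot: [-3.141, -0.0, 1.437]
contact_force: [0.8, -0.0, -6.1]
grip_width: 24.1
finger_force: 30.0
```

>>> jog_arm(
  dp=[
    [0, 0, -0.005],
    [0, 0, -0.008],
    [0, 0, -0.01],
    [0, 0, -0.01],
    [0, 0, -0.008],
    [0, 0, -0.006],
    [0, 0, 0],
    [0, 0, 0],
  ],
  twist=[0, 0, 0, 0, 0, 0, 0, 0],
)

```text
time: 9.95
tool_pos: [574.5, 196.5, 303.8]
tcp_rot: [-3.141, 0.0, 1.437]
contact_force: [0.2, 0.6, -6.2]
grip_width: 24.2
finger_force: 30.0
```

```bash
python3 - <<'E'
from h import *
o=bot.get_obs();w=bot.capture("wrist")
s=bot.capture("side");c=cv2.resize(s[90:190,190:290],(384,384),interpolation=cv2.INTER_CUBIC)
cv2.imwrite("pics/w4.png",np.hstack([w[:,112:],c]))
print(o["time"],np.round(o["tool_pos"],1),np.round(o["tcp_rot"],3),o["grip_width"],np.round(o["contact_force"],2),np.round(o["moment"],3))
E
```

```text
9.95 [574.5 196.5 303.8] [-3.141  0.     1.437] 24.180003882749016 [ 0.21  0.57 -6.17] [-0.128  0.244 -0.011]
```

View pics/w4.png

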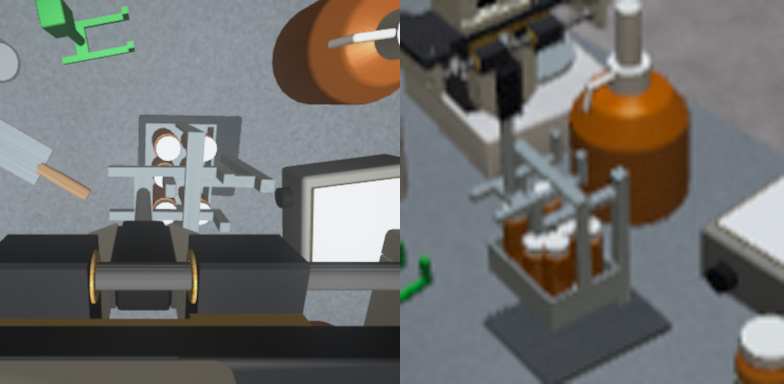

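The basket hangs level on the fork at wrist-image (175,170), with the strap above the hook tip and a vertical force consistent with its weight. Drawing away.

>>> jog_arm(
  dp=[
    [0, -0.004, 0],
    [0, -0.008, 0],
    [0, -0.012, 0],
    [0, -0.014, 0],
    [0, -0.016, 0],
    [0, -0.018, 0],
    [0, -0.02, 0],
    [0, -0.02, 0],
    [0, -0.02, 0],
    [0, -0.018, 0],
  ],
  twist=[0, 0, 0, 0, 0, 0, 0, 0, 0, 0],
)

```text
time: 11.3
tool_pos: [424.5, 216.6, 304.5]
tcp_rot: [3.141, -0.0, 1.437]
contact_force: [0.8, -0.3, -5.2]
grip_width: 23.6
finger_force: 30.0
```

>>> jog_arm(
  dp=[
    [0, -0.012, -0.005],
    [0, -0.006, -0.01],
    [0, 0, -0.015],
    [0, 0, -0.015],
    [0, 0, -0.01],
    [0, 0, -0.005],
    [0, 0, 0],
  ],
  twist=[0, 0, 0, 0, 0, 0, 0],
)

```text
time: 12.18
tool_pos: [408.3, 218.9, 364.3]
tcp_rot: [3.141, -0.0, 1.437]
contact_force: [-0.1, -0.3, -5.4]
grip_width: 23.8
finger_force: 30.0
```

```bash
python3 - <<'E'
from h import *
o=bot.get_obs();bot.capture("top")
print(o["time"],np.round(o["tool_pos"],1),np.round(o["tcp_rot"],3),o["grip_width"],np.round(o["contact_force"],2),np.round(o["moment"],3))
P=bot.camera_params("top");p=(o["tool_pos"][0],o["tool_pos"][1],o["tcp_rot"][2]-np.pi/2)
print([(d["bbox"],d["confidence"]) for d in bot.find_in("top","basket")[:2]])
# route: jack at (618.5,-229.9,-.278); fork origin = jack -44 along x; stage 
c,s=np.cos(-.278),np.sin(-.278)
for k in(-43,):print(k,618.5+k*c,-229.9+k*s)
E
```

```text
12.175 [408.3 218.9 364.3] [ 3.141 -0.     1.437] 23.8185578430422 [-0.08 -0.32 -5.45] [-0.087  0.126 -0.024]
[([184.6, 211.8, 47.4, 30.4], 0.76)]
-43 577.1509322334449 -218.0993815909152
```

>>> jog_arm(
  dp=[
    [-0.0041, 0.0022, 0],
    [-0.0082, 0.0045, 0],
    [-0.0144, 0.0079, 0],
    [-0.0205, 0.0112, 0],
    [-0.0246, 0.0135, 0],
    [-0.0267, 0.0146, 0],
    [-0.0267, 0.0146, 0],
    [-0.0267, 0.0146, 0],
    [-0.0267, 0.0146, 0],
    [-0.0267, 0.0146, 0],
  ],
  twist=[0, 0, 0, 0, 0, 0, 0, 0, 0, 0],
)

```text
time: 13.52
tool_pos: [492.3, -1.8, 364.1]
tcp_rot: [-3.142, 0.0, 1.436]
contact_force: [0.7, 0.1, -6.1]
grip_width: 23.9
finger_force: 30.0
```

>>> jog_arm(
  dp=[
    [-0.0267, 0.0146, 0],
    [-0.0267, 0.0146, 0],
    [-0.0267, 0.0146, 0],
    [-0.0267, 0.0146, 0],
    [-0.0267, 0.0146, 0],
    [-0.0246, 0.0135, 0],
    [-0.0205, 0.0112, 0],
    [-0.0144, 0.0079, 0],
    [-0.0082, 0.0045, 0],
    [-0.0041, 0.0022, 0],
  ],
  twist=[0, 0, 0, 0, 0, 0, 0, 0, 0, 0],
)

```text
time: 14.78
tool_pos: [576.1, -218.3, 364.1]
tcp_rot: [-3.141, -0.0, 1.437]
contact_force: [-0.3, -0.2, -6.3]
grip_width: 23.9
finger_force: 30.0
```

>>> jog_arm(
  dp=[
    [0, 0, 0],
    [0, 0, 0],
    [0, 0, 0],
    [0, 0, 0],
    [0, 0, 0],
    [0, 0, 0],
    [0, 0, 0],
  ],
  twist=[1.2, 2.2, 2.3, 1.7, 0.9, 0, 0],
)

```text
time: 15.65
tool_pos: [576.0, -217.9, 364.2]
tcp_rot: [-3.142, -0.0, 1.293]
contact_force: [-0.4, 0.2, -5.4]
grip_width: 23.8
finger_force: 30.0
```

```bash
python3 - <<'E'
from h import *
o=bot.get_obs();w=bot.capture("wrist");t=bot.capture("top");s=bot.capture("side")
T=bot.camera_params("top");S=bot.camera_params("side")
print(o["time"],np.round(o["tool_pos"],1),np.round(o["tcp_rot"],3),o["grip_width"],np.round(o["contact_force"],2),np.round(o["moment"],3))
p=proj(S,[618,-230,120]).astype(int);q=proj(T,[618,-230,120]).astype(int)
c=lambda im,q,r=50:cv2.resize(im[max(q[1]-r,0):q[1]+r,q[0]-r:q[0]+r],(400,400),interpolation=cv2.INTER_CUBIC)
cv2.imwrite("pics/w5.png",np.hstack([c(s,p,60),c(t,q)])); print(p,q)
E
```

```text
15.65 [ 576.  -217.9  364.2] [-3.142 -0.     1.293] 23.798353919281894 [-0.42  0.24 -5.38] [-0.066  0.264  0.017]
[317 212] [328 162]
```

View pics/w5.png

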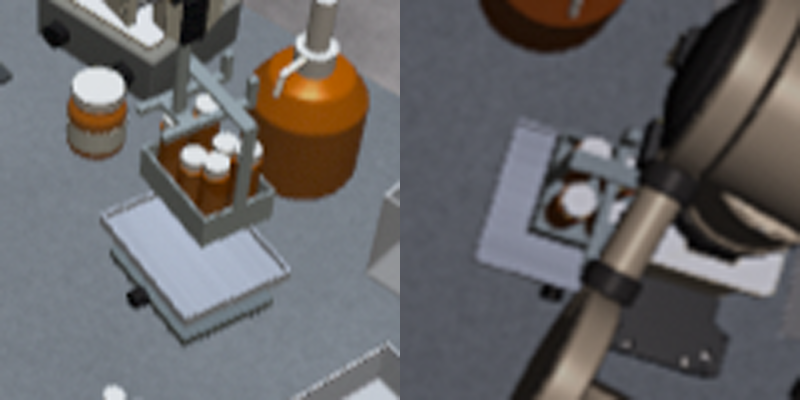

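The basket hangs level over the plate in the side crop, with basket at (205,165) and plate at (195,255). Lowering now, with the last part slow so I can feel for contact.

>>> jog_arm(
  dp=[
    [0, 0, 0.004],
    [0, 0, 0.008],
    [0, 0, 0.01],
    [0, 0, 0.01],
    [0, 0, 0.008],
    [0, 0, 0.006],
    [0, 0, 0.004],
    [0, 0, 0.003],
    [0, 0, 0.002],
    [0, 0, 0.001],
  ],
  twist=[0, 0, 0, 0, 0, 0, 0, 0, 0, 0],
)

```text
time: 17.05
tool_pos: [576.1, -218.0, 308.2]
tcp_rot: [3.141, 0.0, 1.292]
contact_force: [0.1, -0.6, -5.2]
grip_width: 24.1
finger_force: 30.0
```

>>> jog_arm(
  dp=[
    [0, 0, 0.002],
    [0, 0, 0.002],
    [0, 0, 0.002],
    [0, 0, 0.002],
    [0, 0, 0.002],
    [0, 0, 0.002],
    [0, 0, 0.002],
    [0, 0, 0.002],
    [0, 0, 0.002],
    [0, 0, 0],
  ],
  twist=[0, 0, 0, 0, 0, 0, 0, 0, 0, 0],
)

```text
time: 18.3
tool_pos: [576.0, -217.9, 290.0]
tcp_rot: [-3.141, -0.0, 1.292]
contact_force: [-0.8, 0.1, -5.4]
grip_width: 23.9
finger_force: 30.0
```

Basket bottom is at about 59 mm and still carried.

>>> jog_arm(
  dp=[
    [0, 0, 0.002],
    [0, 0, 0.002],
    [0, 0, 0.002],
    [0, 0, 0.002],
    [0, 0, 0.002],
    [0, 0, 0],
  ],
  twist=[0, 0, 0, 0, 0, 0],
)

```text
time: 19.05
tool_pos: [576.1, -218.0, 280.3]
tcp_rot: [3.141, -0.0, 1.292]
contact_force: [-0.4, 0.7, -3.0]
grip_width: 24.0
finger_force: 30.0
```

>>> jog_arm(
  dp=[
    [0, 0, 0.0015],
    [0, 0, 0.0015],
    [0, 0, 0.0015],
    [0, 0, 0.0015],
    [0, 0, 0.0015],
    [0, 0, 0],
  ],
  twist=[0, 0, 0, 0, 0, 0],
)

```text
time: 19.8
tool_pos: [576.0, -218.0, 272.5]
tcp_rot: [-3.141, -0.0, 1.292]
contact_force: [-0.5, -0.1, -2.7]
grip_width: 23.9
finger_force: 30.0
```

>>> jog_arm(
  dp=[
    [0, 0, 0.0015],
    [0, 0, 0.0015],
    [0, 0, 0.0015],
    [0, 0, 0.0015],
    [0, 0, 0.0015],
    [0, 0, 0],
  ],
  twist=[0, 0, 0, 0, 0, 0],
)

```text
time: 20.55
tool_pos: [576.0, -218.0, 265.0]
tcp_rot: [-3.141, -0.0, 1.292]
contact_force: [0.1, 0.4, -1.3]
grip_width: 23.7
finger_force: 30.0
```

>>> jog_arm(
  dp=[
    [0, 0, -0.005],
    [0, 0, -0.007],
    [0, 0, -0.004],
    [0, 0, -0.002],
    [0, 0, -0.0015],
    [0, 0, 0],
    [0, 0, 0],
  ],
  twist=[0, 0, 0, 0, 0, 0, 0],
)

```text
time: 21.42
tool_pos: [576.0, -218.0, 284.5]
tcp_rot: [-3.141, -0.0, 1.292]
contact_force: [-0.2, -0.2, -2.5]
grip_width: 23.9
finger_force: 30.0
```

```bash
python3 - <<'E'
from h import *
s=bot.capture("side");S=bot.camera_params("side");o=bot.get_obs();print(o["tool_pos"],o["contact_force"],o["moment"])
T=bot.camera_params("top")
f=lambda L:[(178+x/4.4444-.39,120+y/4.4444-.39) for x,y in L]
J=f([(580,97),(772,155),(725,312),(530,252)]);JX=np.array([(63,78,8),(63,-78,8),(-63,-78,8),(-63,78,8)])
Js=[(287.6,216.5),(344,232.4),(312.5,247.4)];IS=[3,1,2]
def r(p):
    c,s_=np.cos(p[2]),np.sin(p[2]);W=[(p[0]+c*x-s_*y,p[1]+s_*x+c*y,p[3]+z) for x,y,z in JX]
    return np.concatenate([proj(T,W[i])-J[i] for i in range(4)]+[proj(S,W[i])-q for i,q in zip(IS,Js)])
R=least_squares(r,[618,-230,-.278,45],x_scale=[10,10,.1,10]);print(np.round(R.x,3),np.round(R.fun,1))
E
```

```text
[ 576.02055921 -217.97398271  284.52435091] [-0.06761751  0.0455931  -2.27155638] [-0.0511457   0.09308947  0.02725261]
[ 6.17186e+02 -2.27700e+02 -2.79000e-01  5.04100e+01] [-0.5 -0.3  0.3  0.2  0.1  0.2 -0.1 -0.  -0.6 -0.4  0.5  0.4  0.2  0.1]
```

Contact lies between TCP 284.5 and 290, so the plate is at about 56 mm. Dropping the prongs to mid-gap, then drawing them out.

>>> jog_arm(
  dp=[
    [0, 0, 0.006],
    [0, 0, 0.008],
    [0, 0, 0.008],
    [0, 0, 0.005],
    [0, 0, 0.0025],
    [0, 0, 0],
    [0, 0, 0],
  ],
  twist=[0, 0, 0, 0, 0, 0, 0],
)

```text
time: 22.35
tool_pos: [576.2, -218.1, 255.5]
tcp_rot: [3.141, 0.0, 1.292]
contact_force: [0.0, 0.0, -1.3]
grip_width: 24.0
finger_force: 30.0
```

```bash
python3 - <<'E'
from h import *
o=bot.get_obs();s=bot.capture("side");w=bot.capture("wrist")
print(o["time"],np.round(o["tool_pos"],1),np.round(o["contact_force"],2),np.round(o["moment"],3))
p=(317,222);c=lambda im,q,r:cv2.resize(im[q[1]-r:q[1]+r,q[0]-r:q[0]+r],(480,480),interpolation=cv2.INTER_CUBIC)
cv2.imwrite("pics/w6.png",np.hstack([c(s,p,45),cv2.resize(w[100:260,240:346],(318,480))]))
E
```

```text
22.35 [ 576.2 -218.1  255.5] [ 0.01  0.02 -1.31] [-0.129  0.084  0.022]
```

View pics/w6.png

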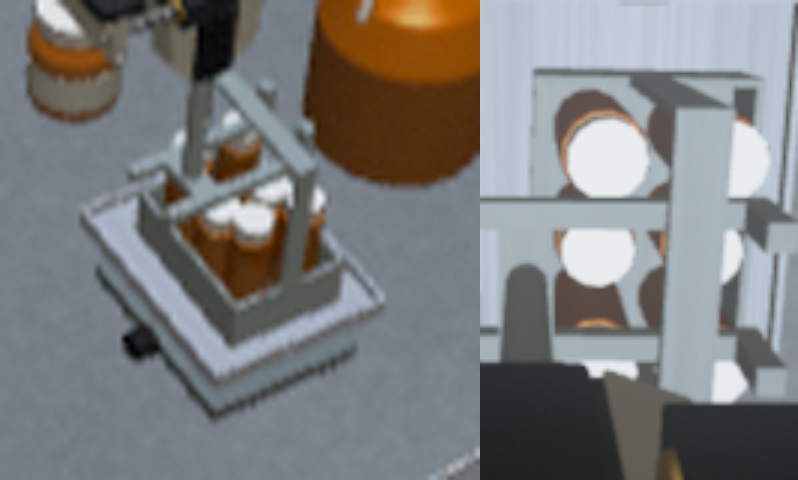

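The basket stands level and centred in the plate, at side crop (240,250), with the prongs clear under the strap. Drawing out.

>>> jog_arm(
  dp=[
    [0, -0.003, 0],
    [0, -0.005, 0],
    [0, -0.006, 0],
  ],
  twist=[0, 0, 0],
)

```text
time: 22.82
tool_pos: [562.2, -214.0, 255.2]
tcp_rot: [-3.142, -0.0, 1.292]
contact_force: [-0.4, 0.4, -2.2]
grip_width: 23.4
finger_force: 30.0
```

>>> jog_arm(
  dp=[
    [0, -0.008, 0],
    [0, -0.01, 0],
    [0, -0.012, 0],
    [0, -0.015, 0],
    [0, -0.02, 0],
    [0, -0.02, 0],
    [0, -0.02, 0],
    [0, -0.02, 0],
    [0, -0.01, 0],
    [0, 0, 0],
  ],
  twist=[0, 0, 0, 0, 0, 0, 0, 0, 0, 0],
)

```text
time: 24.08
tool_pos: [432.5, -177.0, 255.6]
tcp_rot: [3.141, 0.0, 1.292]
contact_force: [0.2, -0.2, -2.5]
grip_width: 23.7
finger_force: 30.0
```

```bash
python3 - <<'E'
from h import *
o=bot.get_obs();bot.capture("side")
print(o["time"],np.round(o["tool_pos"],1),np.round(o["tcp_rot"],3),np.round(o["contact_force"],2))
print([(np.round(d["bbox"]),d["confidence"]) for d in bot.find_in("side","basket")[:2]], proj(bot.camera_params("side"),[618,-229,110]))
dx,dy=426-o["tool_pos"][0],34-o["tool_pos"][1];y=o["tcp_rot"][2];c,s=np.cos(y),np.sin(y);print(c*dx+s*dy,s*dx-c*dy)
E
```

```text
24.075 [ 432.5 -177.   255.6] [3.141 0.    1.292] [ 0.23 -0.24 -2.55]
[(array([317., 215.,  38.,  48.]), 0.84)] [317.08805356 214.00353257]
201.0234716648563 -64.30595629720567
```

>>> jog_arm(
  dp=[
    [0, 0, -0.02],
    [0.015, -0.0048, -0.02],
    [0.03, -0.0096, 0],
    [0.03, -0.0096, 0],
    [0.036, -0.0116, 0],
    [0.03, -0.0096, 0],
    [0.03, -0.0096, 0],
    [0.02, -0.0064, 0],
    [0.01, -0.003, 0],
    [0, 0, 0],
  ],
  twist=[0, 0, 0, 0, 0, 0, 0, 0, 0, 0],
)

```text
time: 25.42
tool_pos: [426.7, 34.1, 295.1]
tcp_rot: [-3.142, 0.0, 1.293]
contact_force: [-0.5, -0.8, -2.6]
grip_width: 24.0
finger_force: 30.0
```

>>> jog_arm(
  dp=[
    [0, 0, 0.03],
    [0, 0, 0.04],
    [0, 0, 0.04],
    [0, 0, 0.03],
    [0, 0, 0.02],
    [0, 0, 0.015],
    [0, 0, 0.005],
    [0, 0, 0],
  ],
  twist=[-5, -5.5, 0, 0, 0, 0, 0, 0],
)

```text
time: 26.42
tool_pos: [426.6, 33.4, 115.3]
tcp_rot: [-3.142, 0.0, 1.475]
contact_force: [-0.5, -0.2, -1.2]
grip_width: 23.9
finger_force: 30.0
```

>>> jog_arm(
  dp=[
    [0, 0, 0.003],
    [0, 0, 0.002],
    [0, 0, 0.002],
    [0, 0, 0.001],
    [0, 0, 0.001],
    [0, 0, 0],
  ],
  twist=[0, 0, 0, 0, 0, 0],
)

```text
time: 27.18
tool_pos: [426.3, 33.9, 106.2]
tcp_rot: [-3.141, -0.0, 1.476]
contact_force: [0.1, -0.3, -2.1]
grip_width: 23.7
finger_force: 30.0
```

>>> jog_arm(
  dp=[
    [0, 0, 0.001],
    [0, 0, 0.001],
    [0, 0, 0],
  ],
  twist=[0, 0, 0],
)

```text
time: 27.55
tool_pos: [426.3, 33.9, 104.2]
tcp_rot: [-3.142, -0.0, 1.476]
contact_force: [0.5, 0.5, -2.1]
grip_width: 23.5
finger_force: 30.0
```

>>> jog_arm(
  dp=[
    [0, 0, 0.0005],
    [0, 0, 0],
  ],
  twist=[0, 0],
)

```text
time: 27.8
tool_pos: [426.3, 33.9, 104.1]
tcp_rot: [3.141, -0.0, 1.476]
contact_force: [-1.9, -0.4, 4.8]
grip_width: 23.7
finger_force: 30.0
```

Bench contact. Opening, rising clear, then checking.

>>> jog_arm(
  dp=[
    [0, 0, 0],
    [0, 0, 0],
    [0, 0, 0],
    [0, 0, 0],
    [0, 0, 0],
    [0, 0, 0],
    [0, 0, 0],
    [0, 0, 0],
  ],
  twist=[0, 0, 0, 0, 0, 0, 0, 0],
  jaw=0.09,
)

```text
time: 28.8
tool_pos: [426.4, 33.9, 103.7]
tcp_rot: [3.142, -0.0, 1.476]
contact_force: [0.7, -0.4, -0.2]
grip_width: 89.7
finger_force: 0.0
```

>>> jog_arm(
  dp=[
    [0, 0, -0.01],
    [0, 0, -0.025],
    [0, 0, -0.04],
    [0, 0, -0.045],
    [0, 0, -0.04],
    [0, 0, -0.02],
    [0, 0, 0],
    [0, 0, 0],
  ],
  twist=[0, 0, 0, 0, 0, 0, 0, 0],
)

```text
time: 29.8
tool_pos: [425.8, 33.9, 283.0]
tcp_rot: [-3.14, -0.0, 1.476]
contact_force: [-0.1, -0.0, -0.8]
grip_width: 89.9
finger_force: 0.0
```

```bash
python3 - <<'E'
from h import *
s=bot.capture("side");o=bot.get_obs();print(o["time"],np.round(o["tool_pos"],1),o["grip_width"],np.round(o["contact_force"],1))
cv2.imwrite("pics/w7.png",cv2.resize(s[110:320,130:410],(800,600),interpolation=cv2.INTER_CUBIC))
E
```

```text
29.85 [425.7  33.9 282.7] 90.13487712359438 [ 0.9 -0.1  0.5]
```

View pics/w7.png

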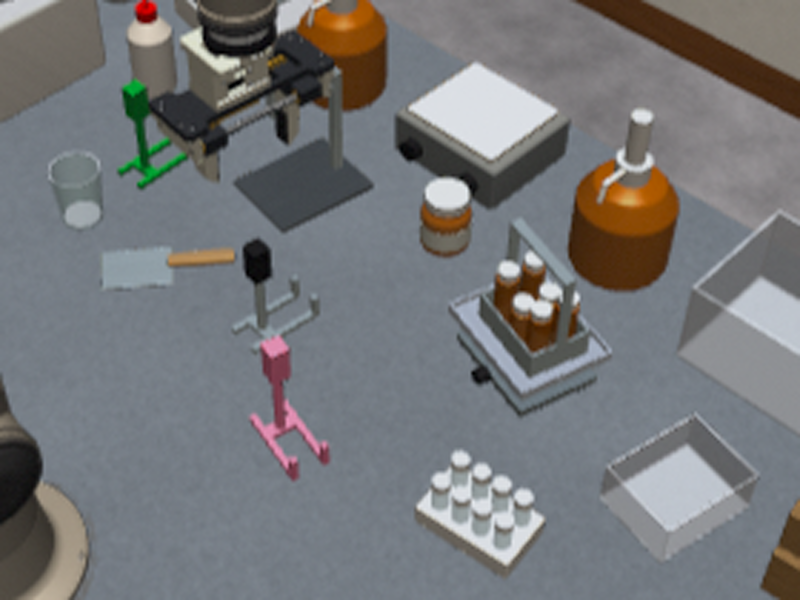

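The fork stands upright at (262,290), the basket is level and centred on the lift table at (535,310), and everything else is in place.

```bash
python3 -c "
from plant import bot
print(bot.close_job())"
```

```text
the job is handed in; nothing more can be done
None
```

The basket stands level and centred on the lift table's plate, the fork is upright back on its spot on the bench, the other things look undisturbed in the last picture, and the job was handed in at about 30 s of the 64 s allowed (no verdict came back).

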